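Swing the plate carrier home on the shaker and start it

TASK

The well-plate carrier sits crooked on the shaker, one corner notch hooked on the left stud. Push at the thumb lug on its opposite corner so that it turns about that stud, against the sprung plunger, until the red latch pin pops up in front of it and holds it square; swing it smoothly and never push harder than 20 newtons, or the samples splash. Once it is latched, not before, press the green start button down and let go; leave the other things on the bench where they are.

Things in the scene. Friction and masses are not known exactly. Their poses are not given: they have to be found in the camera images.
- shaker: White plate shaker fixed to the bench, 190 mm deep, 226 mm wide. Origin under its middle on the bench; x points to its rear, y to its left, z up. The grey platform's top is 62 mm above the origin. The control panel in front of the platform is 41 mm above it.
- carrier: Loose grey aluminium plate, 104 (x) x 180 (y) x 8 mm, 0.35 to 0.55 kg, flat on the platform, a white 96-well plate clipped on it (top 22 mm above its underside). Origin: underside, at the stud's axis when that bears on the end of the pivot notch (10 mm wide, open; up to 3 mm of play at the start). Seated, its axes are the shaker's; it starts turned 0.3 to 0.52 rad clockwise seen from above.
- lug_face (a point): Centre of the front face of the thumb lug at the carrier's corner opposite the pivot notch; in the carrier's frame at (76, -176, 24) mm. The lug is 24 mm wide, 4 mm thick and stands 26 mm above the plate's top. Push along a line 0.43 rad from the carrier's x towards its y, square to the line from the pivot stud, and level: a push that drags the lug down presses the carrier on the platform.
- pivot_stud (a point): Top centre of the left shoulder stud, at the platform's front left, about which the carrier turns; shoulder 8 mm diameter, head 14 mm diameter, top 15 mm above the platform; at (-40, 74) mm in the shaker's frame.
- far_stud (a point): Top centre of the right shoulder stud, of the same size, at the platform's rear right, at (40, -74) mm in the shaker's frame; the end of the carrier's far notch stops on it about 1.5 mm of lug travel past the point where the latch pin pops up.
- far_notch (a point): Point of the carrier that lies on the far stud's axis when it bears on that stud; on the plate's top, at (80, -148, 8) mm in the carrier's frame.
- latch_hole (a point): Centre of the latch pin's brass bush in the platform's top, 57 mm before and 60 mm right of the shaker's middle, just in front of the seated carrier's front edge; the carrier covers it at the start.
- latch_pin (a joint): Height of the red spring latch pin (8 mm diameter) above the platform in m: 0 held down under the carrier, 0.006 popped up, which it does by itself as soon as the carrier's front edge has passed it; then the plunger presses the carrier back on the pin.
- start_button_top (a point): Centre of the top of the green start button, 22 mm diameter, in a black ring at the left of the control panel; pressed straight down.
- start_button (a joint): Travel of the start button in m: 0 up, 0.004 fully down, about 4 N; it springs back.
- bottle_buffer: White bottle with green cap, 51 mm diameter, 98 mm high, a bystander; origin under its middle.
- marker_black: Black marker lying on the bench, 138 x 11 x 12 mm, a bystander; origin under its middle.
- note_pad: Yellow note pad, 76 x 76 x 16 mm, a bystander; origin under its middle.
- petri_dish: Beige closed culture dish, 64 mm diameter, a bystander; origin under its middle.
- plunger_nose (a point): Tip of the steel anti-rattle spring plunger at the platform's rear, which pushes on the carrier's rear edge over the last 8 mm or so of the lug's travel (spring 4 N at first touch, 14 N at home). It takes 1 to 3 N at the lug to swing the carrier freely and about 8 to 13 N to latch it with a level push; dragging down on the lug adds friction until it jams.

How it is judged:
On the way, in this order (a step that is already met when the one before it is completed fails the run):
1. the carrier is turned home and the latch pin stands up and holds it (value of joint latch_pin above 0.0045 m and angle between the x axis of carrier and the x axis of shaker, either way round below 0.035 rad and horizontal distance between far_notch and far_stud below 0.005 m), for 0.2 s.
2. the start button is pressed down (3 of its 4 mm) (value of joint start_button above 0.003 m), for 0.05 s.
At the end, for the whole second after the job is handed in: the latch pin stands at least 4.5 mm up, the carrier is square to the shaker within 0.035 rad, flat (0.05 rad), at rest, both its notches within 5 mm of their studs, and the start button is let go (all of step 1 and horizontal distance between carrier and pivot_stud below 0.005 m and angle between carrier's own z axis and vertical below 0.05 rad and linear speed of carrier below 0.01 m/s and value of joint start_button below 0.0015 m); the robot touches nothing.
It fails at once if the carrier is pushed harder than 20 N (contact force between any of the fingers, the arm and carrier above 20 N).
It fails at once if the carrier is slammed round (faster than 1.5 rad/s) (angular speed of carrier above 1.5 rad/s).
It fails at once if the start button is pressed while the carrier is not latched (value of joint start_button above 0.002 m and value of joint latch_pin below 0.003 m).
It fails at once if a bystander is shifted by over 20 mm (distance of any of bottle_buffer, marker_black, note_pad, petri_dish from where it was at the start of the episode above 0.02 m).
It also fails if it takes over 59 s, if anything falls off the work surface, if the arm or the gripper's body presses on something with over 40 N, if the wrist force passes 120 N, or if a joint passes its speed limit or range.

ROBOT

A 6-joint arm with a two-finger parallel gripper is mounted at the origin on the work surface; the furniture and walls round the work are solid. World frame = base frame: x ahead of the robot, y to its left, z up, the work surface at z = 0. Lengths are in m, angles in rad, forces in N, time in s.
With the tool pointing down it reaches from about 0.3 to 0.825 m from the base axis. Payload 5.4 kg.
Tool frame: the origin (TCP) lies on the centre line of the jaws, within the pads' length; the fingertips stand 25 mm ahead of it and the grasp point (between the pads) lies 6 mm ahead of it; z points along the fingers, y is the line along which they close (so a half turn about z gives the same grasp; the last joint's range is limited). The gripper opens to 92 mm and grips with 3 to 60 N. Pads are 20 mm wide; open, the fingers measure 128 mm over their backs; the gripper's body (75 mm by 189 mm) begins 69 mm behind the grasp point.
Start: joints at [1.061, 0.158, 1.597, -0, 1.386, -0.21], TCP at [0.17, 0.549, 0.204] pointing down, gripper open.
Joint ranges: [-2.91, 2.91], [-0.94, 2.29], [0.18, 2.7], [-1.29, 4.43], [0.17, 2.64], [-3, 3]. Speed limits (rad/s): [2.57, 2.57, 3.14, 3.14, 3.14, 3.14].

INTERFACE

Orientations are given as a rotation vector (axis times angle).
In Python, from cell import arm, camera, get_calibration, order gives the robot as it stands.
- The arm moves only by the tool step_arm, never from a script. Its argument "deltas" is a list of rows, each a list of 3 entries, a list of its own where there are three numbers: the shift along the tool's x, y, z in mm, then the turn about the tool's z in rad, then the opening, from 0 (shut) to 1 (fully open). A call has 1 to 5 rows; each row is the pose to reach, as a shift and turn from the pose commanded when the call began, along the tool's axes at that moment; what a row does not reach only later rows make up. A row lasts 1/12 s, in which the tool goes at most 41.7 mm and 7.16 degrees, less where a joint would pass 70% of its speed; a pose out of reach is approached as far as the arm can. A call with a gripper value outside its range is refused whole. The fingers move at their own pace and stop on an object; "newtons" is the grip in N (left out, the last holds). Time passes only in rows, so rows that repeat a pose let the fingers close. It gives the time, the measured TCP pose, the force, the opening and the grip force at its end, in the units of the state.
- arm.state(): the state, without advancing time (a new reading comes with each control period).
- camera(name): name is "side" or "top" or "wrist"; returns the picture (400x640x3 uint8, blue, green, red); there is no depth.
- get_calibration(name): a dict with "vfov" (degrees; the focal length in pixels is half the picture's height over the tangent of half this angle, whatever the lens; pixels are square), "cx", "cy" (the principal point, pixels), "xyz" and "orientation" of the camera in the world. Camera axes: x right, y down, z forward; pixel columns grow to the right and rows downward; lengths in m; the calibration is good to about 2 mm. The wrist camera is an equidistant fisheye: a pixel r from the principal point sees the ray r / f radians off the axis. A picture is of the moment at which its call begins: read the wrist's pose just before it. get_calibration takes no time and is no camera call; for the wrist camera it gives the pose at the moment of the call.
- order.hand_in(): hands the job in; it is judged then, once.
The state is a dict: "clock": time; "joint_positions": joint angles; "joint_velocities": joint speeds; "joint_torque": joint torques, N m; "position": TCP position; "orientation": TCP orientation; "ft_force": force on the tool from outside, world axes, zero at the start; "torque": the same for the moment, N m; "gripper_width": finger opening in m; "gripper_force": force on a finger pad.
Only numpy, scipy, OpenCV 4.12 (cv2) and the standard library are available. Lean on these libraries where they do the work, as an engineer would, in place of code of your own. Each camera call takes 0.05 s, during which the arm holds its last target. There are 200 camera calls.

## Working session

There is one attempt and no reset: what is moved stays moved. The work goes in short steps, Python scripts to look and compute and a tool call to move; the robot and the scene stay as the last step left them, time stands still between calls to the robot, and variables do not carry over. Pictures are saved under pics/ and viewed, at most 10 in all, crops included, and the job is handed in when it is done.

Besides the shell and the picture viewer there is one more tool, called after ">>>" as name([rows], argument=value, ...), one row to a line, values as JSON. step_arm: Moves the arm, as the interface text tells. Its arguments: {"type":"object","properties":{"deltas":{"type":"array"},"newtons":{"type":"number"}},"required":["deltas"]}

```bash
mkdir -p pics
python3 - <<'E'
from cell import arm,camera,get_calibration
import cv2
s=arm.state()
for k in ("clock","position","orientation","ft_force","gripper_width"): print(k,s[k])
for n in ("top","side"):
    print(n,get_calibration(n)); cv2.imwrite(f"pics/{n}0.png",camera(n))
E
```

```text
clock 0.0
position [0.16951371 0.54879927 0.20325409]
orientation [-4.69101123e-01 -3.10570746e+00  2.60602069e-03]
ft_force [-0.22408405  0.34571993  0.35472124]
gripper_width 0.09180475081144056
top {'vfov': 54.35280248606212, 'cx': 314.70919935133514, 'cy': 201.12953344071863, 'xyz': array([ 0.39138888, -0.05773872,  0.9960911 ]), 'orientation': array([-2.17379417,  2.1220049 , -0.13909206])}
side {'vfov': 55.79666771913553, 'cx': 315.09764788648874, 'cy': 202.0747000800449, 'xyz': array([ 0.18318538, -0.70918845,  0.54314347]), 'orientation': array([-2.07647242,  0.51873078, -0.28679242])}
```

View pics/top0.png

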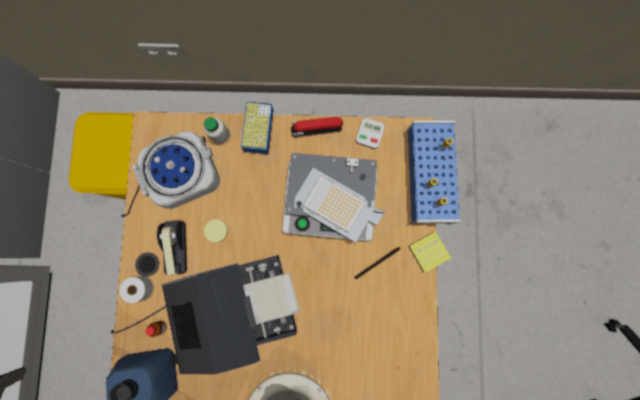

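View pics/side0.png

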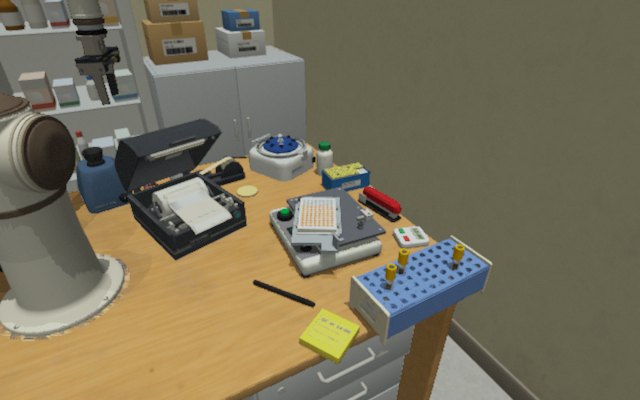

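The top view shows the shaker around (330,195), the carrier turned clockwise with its lug near (375,215), the button at (302,224), and the left stud near (298,205). I'll zoom in.

Run:
```python
import cv2
a=cv2.imread("pics/top0.png")[145:250,270:395]; b=cv2.imread("pics/side0.png")[180:280,260:390]
cv2.imwrite("pics/topz.png",cv2.resize(a,None,fx=5.6,fy=5.6,interpolation=cv2.INTER_CUBIC))
cv2.imwrite("pics/sidez.png",cv2.resize(b,None,fx=5.6,fy=5.6,interpolation=cv2.INTER_CUBIC))
```

```text
(no output)
```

View pics/topz.png

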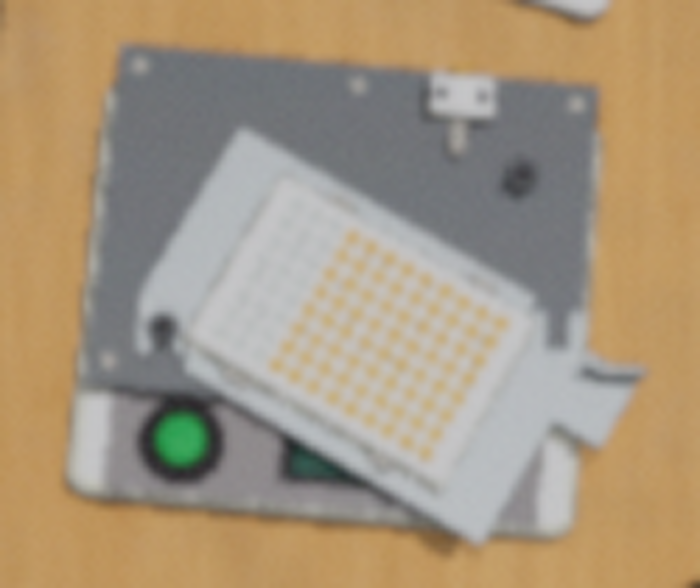

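View pics/sidez.png

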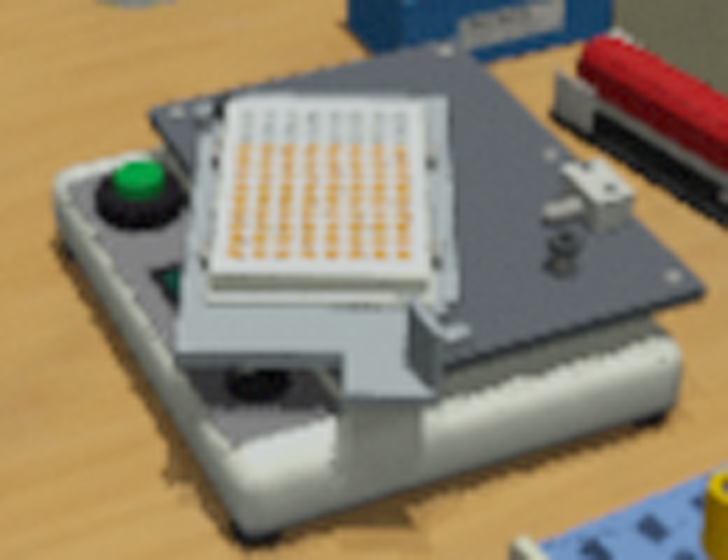

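The zoomed top view gives the pivot stud at (163,327), far stud (520,180), button (181,438), lug top edge about (612,375), and platform rear corners (122,47) and (597,88). The side zoom gives the lug plate at about (425,345), the button top (138,178), and the far stud (567,240).

```bash
cat > h.py <<'E'
import numpy as np
from scipy.spatial.transform import Rotation as R
from scipy.optimize import least_squares
from cell import arm,camera,get_calibration
def f(c): return 200/np.tan(np.radians(c["vfov"])/2)
def ray(c,u,v):
    d=R.from_rotvec(c["orientation"]).apply([(u-c["cx"])/f(c),(v-c["cy"])/f(c),1]); return c["xyz"],d
def at(c,u,v,z):
    o,d=ray(c,u,v); return o+d*(z-o[2])/d[2]
def proj(c,p):
    q=R.from_rotvec(c["orientation"]).inv().apply(np.asarray(p)-c["xyz"]); return np.array([c["cx"]+f(c)*q[0]/q[2],c["cy"]+f(c)*q[1]/q[2]])
tz=lambda u,v:((u+.5)/5.6-.5+270,(v+.5)/5.6-.5+145)
sz=lambda u,v:((u+.5)/5.6-.5+260,(v+.5)/5.6-.5+180)
E
python3 - <<'E'
from h import *
T=get_calibration("top");S=get_calibration("side")
fs=at(T,*tz(520,178),.077);ps=at(T,*tz(163,326),.077)
print("far",fs,"piv",ps,"dist",np.linalg.norm(fs-ps),"exp",np.hypot(80,148))
d=(fs-ps)[:2]; yaw=np.arctan2(d[1],d[0])-np.arctan2(-148,80)
print("yaw",yaw)
for n,(u,v) in dict(rl=(122,47),rr=(597,88)).items(): print(n,at(T,*tz(u,v),.062))
print("far side",at(S,*sz(566,240),.077))
# button: intersect rays
def tri(a,b):
    A=[];r=[]
    for o,d in (a,b):
        d=d/np.linalg.norm(d);P=np.eye(3)-np.outer(d,d);A.append(P);r.append(P@o)
    return np.linalg.lstsq(np.vstack(A),np.hstack(r),rcond=None)[0]
print("button",tri(ray(T,*tz(181,438)),ray(S,*sz(139,177))))
print("lug top@.096",at(T,*tz(612,373),.096), at(T,*tz(583,373),.096),at(T,*tz(645,373),.096))
print("tri lug outer top", tri(ray(T,*tz(645,373)),ray(S,*sz(440,335))))
c=(fs+ps)/2; Rz=R.from_rotvec([0,0,yaw])
# carrier angle from lug
for name,(u,v),(lx,ly) in (("lug",(612,375),(78,-175)),):
    w=at(T,*tz(u,v),.096)-ps; print("lug r",np.hypot(*w[:2]),np.hypot(lx,ly)/1e3,"ang rel shaker",np.arctan2(w[1],w[0])-np.arctan2(ly,lx)-yaw)
E
```

```text
far [ 0.57959573 -0.1633151   0.077     ] piv [ 0.51197963 -0.01219863  0.077     ] dist 0.16555398948284333 exp 168.23792675850473
yaw -0.0748256747101601
rl [0.63722076 0.01028603 0.062     ]
rr [ 0.623608  -0.1984286  0.062    ]
far side [ 0.58249705 -0.16613062  0.077     ]
button [ 0.46664216 -0.02067025  0.05753006]
lug top@.096 [ 0.49426822 -0.1998934   0.096     ] [ 0.49398101 -0.18788081  0.096     ] [ 0.49459499 -0.213561    0.096     ]
tri lug outer top [ 0.49557055 -0.21415343  0.09495213]
lug r 0.18861054415311773 0.19159592897553954 ang rel shaker -0.44294499758725636
```

>>> step_arm([
  [[0, 0, -40], 0, 0],
  [[0, 0, -80], 0, 0],
  [[0, 0, -120], 0, 0],
  [[0, 0, -160], 0, 0],
  [[0, 0, -200], 0, 0],
])

```text
clock: 0.52
position: [0.1695, 0.5489, 0.4057]
orientation: [-0.469, -3.106, 0.001]
ft_force: [0.1, 0.1, -0.0]
gripper_width: 0.0606
gripper_force: 0.0
```

>>> step_arm([
  [[-36, -12, 0], 0, 0],
  [[-72, -24, 0], 0, 0],
  [[-108, -36, 0], 0, 0],
  [[-144, -48, 0], 0, 0],
  [[-180, -60, 0], 0, 0],
])

```text
clock: 0.93
position: [0.3251, 0.4376, 0.4038]
orientation: [-0.468, -3.106, 0.001]
ft_force: [0.2, 0.2, 0.3]
gripper_width: 0.0274
gripper_force: 0.0
```

>>> step_arm([
  [[-36, -12, 0], 0, 0],
  [[-72, -24, 0], 0, 0],
  [[-108, -36, 0], 0, 0],
  [[-128, -66, 0], 0, 0],
  [[-140, -100, 0], 0, 0],
])

```text
clock: 1.35
position: [0.4299, 0.3001, 0.4022]
orientation: [-0.47, -3.104, 0.003]
ft_force: [1.7, -1.0, 0.5]
gripper_width: 0.0001
gripper_force: 0.0
```

>>> step_arm([
  [[-12, -38, 0], 0, 0],
  [[-24, -76, 0], 0, 0],
  [[-36, -114, 0], 0, 0],
  [[-48, -152, 0], 0, 0],
  [[-60, -190, 0], 0, 0],
])

```text
clock: 1.77
position: [0.4289, 0.1011, 0.4038]
orientation: [-0.468, -3.106, 0.0]
ft_force: [0.7, 0.2, 0.2]
gripper_width: 0.0002
gripper_force: 0.0
```

>>> step_arm([
  [[-12, -38, 0], 0, 0],
  [[-24, -76, 0], 0, 0],
  [[-36, -114, 0], 0, 0],
  [[-48, -152, 0], 0, 0],
  [[-60, -190, 0], 0, 0],
])

```text
clock: 2.18
position: [0.4301, -0.0984, 0.4039]
orientation: [-0.469, -3.106, -0.0]
ft_force: [1.6, 0.8, 0.5]
gripper_width: 0.0002
gripper_force: 0.0
```

>>> step_arm([
  [[-10, -30, 30], -0.04, 0],
  [[-20, -60, 60], -0.08, 0],
  [[-27, -85, 90], -0.13, 0],
  [[-32, -100, 120], -0.18, 0],
  [[-32, -100, 150], -0.22, 0],
])

```text
clock: 2.6
position: [0.4308, -0.2042, 0.2519]
orientation: [-0.127, -3.138, 0.0]
ft_force: [0.7, 0.3, -0.5]
gripper_width: 0.0005
gripper_force: 0.0
```

```bash
cat >> h.py <<'E'
def plan(x,y,z,psi):
    """shift (mm, tool axes) and turn to TCP x,y,z with tool -x at yaw psi"""
    s=arm.state(); Q=R.from_rotvec(s["orientation"]); M=Q.as_matrix()
    cur=np.arctan2(-M[1,0],-M[0,0])
    print("pos",np.round(s["position"],4),"psi",round(cur,3),"ft",np.round(s["ft_force"],1),"shift",np.round(1e3*Q.inv().apply(np.array([x,y,z])-s["position"]),1),"turn",round(-(psi-cur),3), "t",s["clock"],"j",np.round(s["joint_positions"],2))
E
python3 - <<'E'
from h import *
import cv2
plan(.45,-.20,.105,-.085)
c=get_calibration("wrist");im=camera("wrist");cv2.imwrite("pics/w1.png",im)
print(c)
M=R.from_rotvec(c["orientation"]).as_matrix()
for n,p in dict(lug=(.4914,-.2028,.086),lugtop=(.4914,-.2028,.096),far=(.581,-.1645,.077),piv=(.512,-.0122,.077),but=(.4666,-.0207,.0575)).items():
    q=M.T@(np.array(p)-c["xyz"]);t=np.arctan2(np.hypot(q[0],q[1]),q[2]);e=q[:2]/np.hypot(q[0],q[1]);print(n,np.array([c["cx"],c["cy"]])+f(c)*t*e)
E
```

```text
pos [ 0.4308 -0.2042  0.2519] psi -0.081 ft [ 0.7  0.3 -0.5] shift [-18.9   5.8 146.8] turn 0.004 t 2.6 j [-0.7  -0.13  1.8  -0.    1.48 -2.19]
{'vfov': 65.70646984690485, 'cx': 317.02634208587625, 'cy': 201.65029355656594, 'xyz': array([ 0.35202945, -0.19869836,  0.43072315]), 'orientation': array([2.14722695, 1.98055678, 0.2811256 ])}
lug [322.98312047 233.21286005]
lugtop [323.13758097 236.41193309]
far [356.14253474 289.6086068 ]
piv [465.86091229 231.81350345]
but [456.41463232 195.71500385]
```

View pics/w1.png

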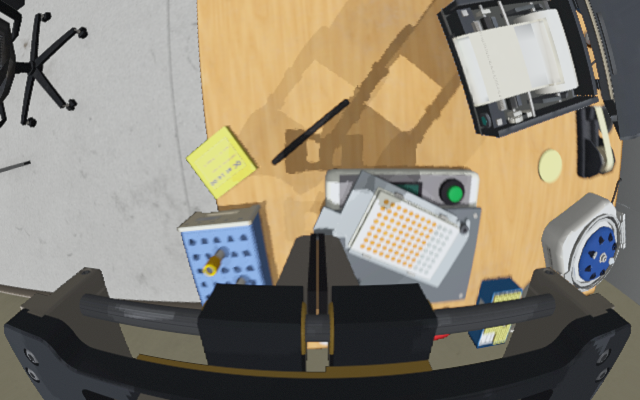

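The wrist view shows the closed fingers in front of the lug around (318,250). The button at (453,191) and pivot at (463,229) agree with the prediction within about 4 px. Next I'll descend in front of the lug.

>>> step_arm([
  [[-4, 1, 36], 0, 0],
  [[-8, 2, 72], 0, 0],
  [[-12, 3, 108], 0, 0],
  [[-19, 5, 135], 0, 0],
  [[-19, 5, 147], 0, 0],
], newtons=20)

```text
clock: 3.07
position: [0.4498, -0.1959, 0.1037]
orientation: [-0.125, -3.134, -0.006]
ft_force: [-0.6, 0.2, -0.8]
gripper_width: 0.0005
gripper_force: 0.0
```

Run:
```python
from h import *
import cv2
plan(.4814,-.202,.105,-.085)
a=camera("top")[170:250,300:400];b=camera("side")[180:280,260:390]
a=cv2.resize(a,None,fx=4,fy=4,interpolation=cv2.INTER_CUBIC);b=cv2.resize(b,None,fx=3,fy=3.2,interpolation=cv2.INTER_CUBIC)
cv2.imwrite("pics/c2.png",cv2.hconcat([a,b]))
```

```text
pos [ 0.4498 -0.1959  0.1037] psi -0.08 ft [-0.6  0.2 -0.8] shift [-32.   -3.6  -1.5] turn 0.005 t 3.0667 j [-0.66  0.05  1.92  0.    1.17 -2.15]
```

View pics/c2.png

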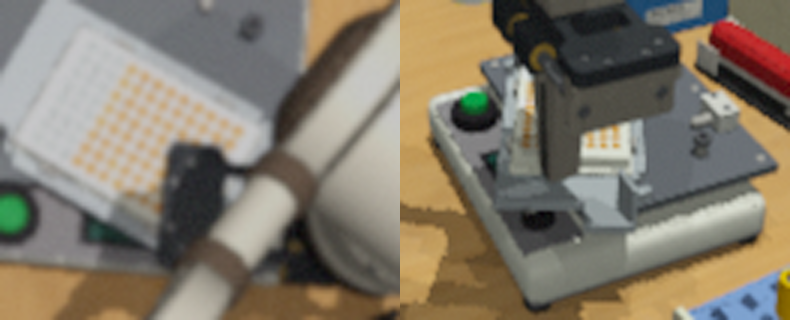

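The finger stands in front of the lug, clear of the well plate, and the button is free. I'll approach gently.

>>> step_arm([
  [[-6, -2, -1], 0, 0],
  [[-12, -4, -1], 0, 0],
  [[-16, -4, -1], 0, 0],
  [[-19, -4, -1], 0, 0],
  [[-21, -4, -1], 0, 0],
])

```text
clock: 3.58
position: [0.4728, -0.2042, 0.1093]
orientation: [0.125, 3.137, -0.002]
ft_force: [-0.1, -0.3, -0.4]
gripper_width: 0.0008
gripper_force: 0.0
```

>>> step_arm([
  [[-1.5, 0, 0], 0, 0],
  [[-3, 0, 0], 0, 0],
  [[-4.5, 0, 0], 0, 0],
  [[-6, 0, 0], 0, 0],
  [[-7.5, 0, 0], 0, 0],
])

```text
clock: 4.0
position: [0.4792, -0.2043, 0.1082]
orientation: [-0.125, -3.139, -0.0]
ft_force: [0.0, 0.3, 0.0]
gripper_width: 0.0002
gripper_force: 0.0
```

>>> step_arm([
  [[-1.5, 0, 0], 0, 0],
  [[-3, 0, 0], 0, 0],
  [[-4.5, 0, 0], 0, 0],
  [[-6, 0, 0], 0, 0],
  [[-7.5, 0, 0], 0, 0],
])

```text
clock: 4.42
position: [0.4868, -0.2049, 0.1082]
orientation: [-0.125, -3.139, -0.0]
ft_force: [0.3, -0.0, -0.2]
gripper_width: 0.0004
gripper_force: 0.0
```

Run:
```python
from h import *
plan(.4814,-.202,.105,-.085)
```

```text
pos [ 0.4868 -0.2049  0.1082] psi -0.08 ft [ 0.3 -0.  -0.2] shift [5.6 2.5 3.2] turn 0.005 t 4.4167 j [-0.63  0.13  1.82  0.    1.18 -2.12]
```

>>> step_arm([
  [[0, 0, 1.5], 0, 0],
  [[0, 0, 3], 0, 0],
  [[-1, 0, 3], 0, 0],
  [[-2, 0, 3], 0, 0],
  [[-4, 0, 3], 0, 0],
])

```text
clock: 4.83
position: [0.4906, -0.2052, 0.1051]
orientation: [-0.125, -3.139, -0.0]
ft_force: [-0.2, 0.0, -0.7]
gripper_width: 0.0007
gripper_force: 0.0
```

>>> step_arm([
  [[-1, 0, 0], 0, 0],
  [[-2, 0, 0], 0, 0],
  [[-3, 0, 0], 0, 0],
  [[-4.5, 0, 0], 0, 0],
  [[-6, 0, 0], 0, 0],
])

```text
clock: 5.25
position: [0.4968, -0.2057, 0.1052]
orientation: [0.125, 3.139, -0.0]
ft_force: [0.2, -0.5, -0.8]
gripper_width: 0.0006
gripper_force: 0.0
```

Run:
```python
from h import *
import cv2
plan(.4814,-.202,.105,-.085)
b=camera("side")[180:280,260:390]
cv2.imwrite("pics/c3.png",cv2.resize(b,None,fx=5.6,fy=5.6,interpolation=cv2.INTER_CUBIC))
```

```text
pos [ 0.4968 -0.2057  0.1052] psi -0.08 ft [ 0.2 -0.5 -0.8] shift [15.6  2.5  0.2] turn 0.005 t 5.25 j [-0.62  0.16  1.8   0.    1.18 -2.11]
```

View pics/c3.png

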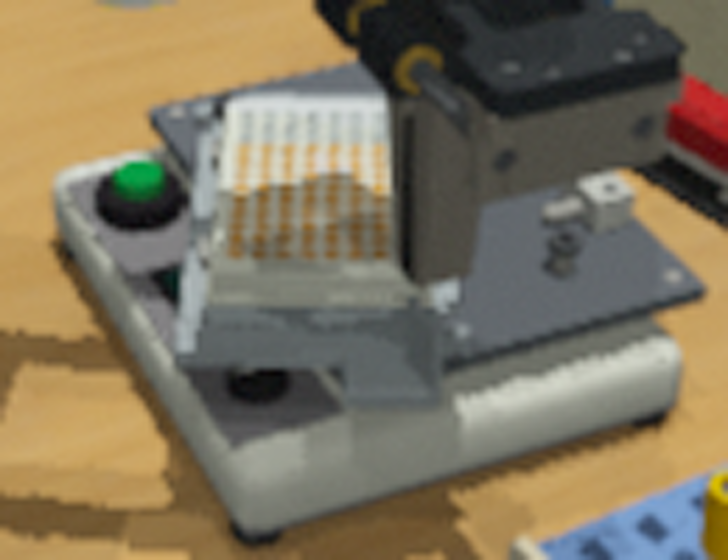

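The finger's tip shows at about (440,280), seemingly at or beyond the lug's line, and the carrier has not moved. I'll check the projections.

Run:
```python
from h import *
S=get_calibration("side");T=get_calibration("top")
inv=lambda p:(p-np.array([260,180])+.5)*5.6-.5
for n,p in dict(tipc=(.4968,-.2057,.080),tipoutfront=(.4868,-.2237,.080),tipoutback=(.5068,-.2237,.080),tipinfront=(.4868,-.1877,.080),pred_lug_face=(.4914,-.2028,.086),lugtop_c=(.4914,-.2028,.096),lugbot=(.4914,-.2028,.07),lugouttop=(.4904,-.2148,.096),luginttop=(.4924,-.1908,.096)).items(): print(n,inv(proj(S,p)).round())
def tri(a,b):
    A=[];r=[]
    for o,d in (a,b):
        d=d/np.linalg.norm(d);P=np.eye(3)-np.outer(d,d);A.append(P);r.append(P@o)
    return np.linalg.lstsq(np.vstack(A),np.hstack(r),rcond=None)[0]
for s in ((440,335),(410,305)):print(tri(ray(T,*tz(645,373)),ray(S,*sz(*s))),tri(ray(T,*tz(583,373)),ray(S,*sz(*s))))
```

```text
tipc [427. 355.]
tipoutfront [428. 392.]
tipoutback [478. 375.]
tipinfront [377. 336.]
pred_lug_face [410. 342.]
lugtop_c [410. 319.]
lugbot [409. 378.]
lugouttop [426. 338.]
luginttop [396. 300.]
[ 0.49557055 -0.21415343  0.09495213] [ 0.50210551 -0.19347531  0.07746802]
[ 0.49026913 -0.21011403  0.10799523] [ 0.49657456 -0.18954494  0.09106854]
```

Run:
```python
from h import *
import cv2
c={'vfov': 65.70646984690485, 'cx': 317.02634208587625, 'cy': 201.65029355656594, 'xyz': np.array([ 0.35202945, -0.19869836,  0.43072315]), 'orientation': np.array([2.14722695, 1.98055678, 0.2811256 ])}
M=R.from_rotvec(c["orientation"]).as_matrix()
for dz in (0,.025,.05):
  q=M.T@(np.array([.4208,-.2042,.2519-dz])-c["xyz"]);t=np.arctan2(np.hypot(q[0],q[1]),q[2]);e=q[:2]/np.hypot(q[0],q[1]);print("wrist tip",dz,np.array([c["cx"],c["cy"]])+f(c)*t*e)
S=get_calibration("side")
inv=lambda p:(p-np.array([260,180])+.5)*5.6-.5
for dz in (0,.025):
  for x in (-.01,.01):
    for y in (-.018,.018): print("now",dz,x,y,inv(proj(S,(.4968+x,-.2057+y,.1052-dz))).round())
print("body corner: z",[inv(proj(S,(.4968,-.2057,z))).round() for z in (.1,.168,.2)])
b=camera("side")[150:270,270:400]
cv2.imwrite("pics/c4.png",cv2.resize(b,None,fx=4.6,fy=4.6,interpolation=cv2.INTER_LANCZOS4))
```

```text
wrist tip 0 [317.11717233 228.35692133]
wrist tip 0.025 [317.10628211 215.40172183]
wrist tip 0.05 [317.09749172 205.01304999]
now 0 -0.01 -0.018 [431. 334.]
now 0 -0.01 0.018 [378. 279.]
now 0 0.01 -0.018 [481. 317.]
now 0 0.01 0.018 [427. 263.]
now 0.025 -0.01 -0.018 [428. 392.]
now 0.025 -0.01 0.018 [377. 335.]
now 0.025 0.01 -0.018 [478. 375.]
now 0.025 0.01 0.018 [425. 320.]
body corner: z [array([428., 310.]), array([434., 145.]), array([437.,  61.])]
```

View pics/c4.png

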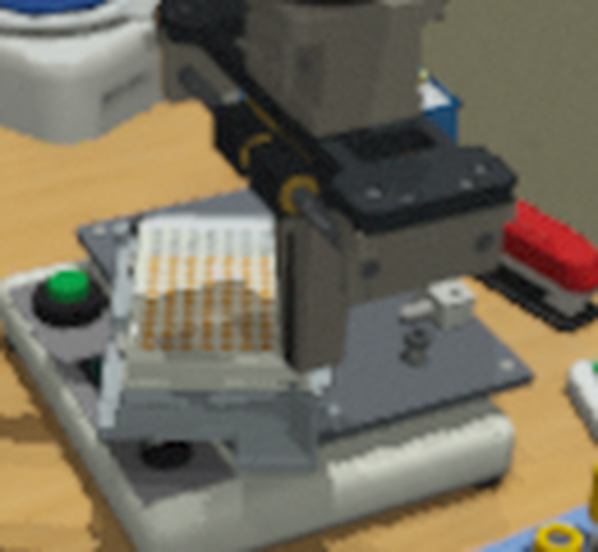

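The fingers passed the lug's line with no force and the lug hasn't moved. Both the side and wrist pictures put the real fingertips about 46 mm higher than TCP+25 mm, so the tips are still above the lug. I'll back off, lower partway, and check.

>>> step_arm([
  [[10, 0, 0], 0, 0],
  [[25, 0, 0], 0, 0],
  [[40, 0, 0], 0, 0],
  [[48, 0, 0], 0, 0],
  [[48, 0, 0], 0, 0],
])

```text
clock: 5.77
position: [0.4477, -0.2016, 0.105]
orientation: [-0.126, -3.138, -0.001]
ft_force: [-0.6, -0.1, -0.1]
gripper_width: 0.0005
gripper_force: 0.0
```

>>> step_arm([
  [[0, 0, 6], 0, 0],
  [[0, 0, 12], 0, 0],
  [[0, 0, 16], 0, 0],
  [[0, 0, 20], 0, 0],
  [[0, 0, 20], 0, 0],
])

```text
clock: 6.18
position: [0.4484, -0.2013, 0.0838]
orientation: [-0.125, -3.137, -0.002]
ft_force: [-0.4, -0.3, 0.4]
gripper_width: 0.0005
gripper_force: 0.0
```

Run:
```python
from h import *
import cv2
plan(.45,-.2,.059,-.085)
s=arm.state()["position"]
S=get_calibration("side")
b=camera("side")[170:270,265:395]; k=4.4
b=cv2.resize(b,None,fx=k,fy=k,interpolation=cv2.INTER_CUBIC)
inv=lambda p:((p-np.array([265,170])+.5)*k-.5).round().astype(int)
for off,col in ((.025,(0,0,255)),(-.021,(255,0,0))):
  for x in (-.01,.01):
    for y in (-.018,.018):
      p=inv(proj(S,s+[x,y,-off])); print(off,x,y,p); cv2.circle(b,tuple(int(i) for i in p),4,col,1)
cv2.imwrite("pics/c5.png",b)
```

```text
pos [ 0.4484 -0.2013  0.0838] psi -0.08 ft [-0.4 -0.3  0.4] shift [-1.6  1.4 24.8] turn 0.005 t 6.1833 j [-0.67  0.08  1.94  0.    1.13 -2.16]
0.025 -0.01 -0.018 [212 418]
0.025 -0.01 0.018 [175 371]
0.025 0.01 -0.018 [253 403]
0.025 0.01 0.018 [214 358]
-0.021 -0.01 -0.018 [212 335]
-0.021 -0.01 0.018 [174 289]
-0.021 0.01 -0.018 [253 321]
-0.021 0.01 0.018 [214 276]
```

View pics/c5.png

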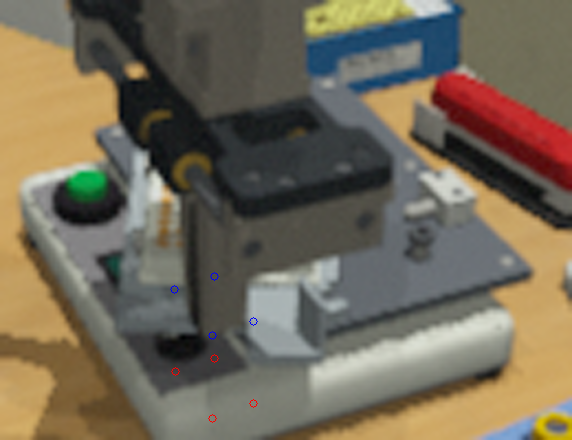

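The blade's bottom corner shows near (210,350), between the stated tip (red) and my guess (blue). I'll read it numerically from pixel columns.

Run:
```python
from h import *
import cv2
S=get_calibration("side");s=arm.state()["position"]
im=camera("side")
for u in (309,312,314,316,318,320): print(u,[int(x) for x in im[236:262,u].mean(axis=1)])
for dz in (.025,.012,0,-.013,-.021): print(dz,proj(S,s+[-.01,-.018,-dz]).round(1),proj(S,s+[.01,-.018,-dz]).round(1))
o=cv2.imread("pics/side0.png")
d=np.abs(im.astype(int)-o).sum(2)
for v in range(236,262): print(v,''.join('#' if x>60 else '.' for x in d[v,285:345]))
```

```text
309 [26, 22, 23, 23, 24, 23, 21, 32, 68, 66, 17, 15, 16, 21, 21, 46, 59, 57, 58, 59, 63, 92, 119, 131, 131, 133]
312 [68, 68, 69, 70, 70, 69, 69, 68, 70, 65, 61, 56, 52, 53, 58, 60, 60, 59, 59, 61, 82, 105, 110, 111, 113, 118]
314 [73, 70, 73, 73, 73, 75, 74, 72, 73, 66, 59, 56, 59, 58, 59, 58, 59, 60, 59, 74, 98, 111, 110, 113, 116, 121]
316 [75, 74, 74, 71, 74, 73, 73, 73, 76, 89, 90, 67, 60, 58, 59, 60, 59, 60, 64, 89, 110, 110, 112, 114, 120, 123]
318 [76, 73, 75, 74, 76, 74, 75, 73, 80, 78, 83, 107, 105, 85, 66, 58, 59, 57, 79, 102, 111, 111, 114, 118, 121, 123]
320 [74, 75, 76, 82, 86, 86, 87, 86, 89, 82, 58, 61, 84, 99, 99, 84, 73, 71, 93, 109, 111, 112, 116, 121, 123, 125]
0.025 [313.  264.3] [322.2 261.1]
0.012 [313.  259.1] [322.2 255.9]
0 [313.  254.2] [322.3 251. ]
-0.013 [313.  248.8] [322.3 245.6]
-0.021 [312.9 245.4] [322.4 242.3]
236 #####################################.......................
237 #####################################.......................
238 #####################################.......................
239 .####################################......
[... 747 characters left out ...]
..................................................
252 #...................###.....................................
253 ##...........#####################..........................
254 ###..........######################.........................
255 ###..........######################.........................
256 ###........#########################........................
257 ####........########################........................
258 #####.......########################........................
259 #####........######################.........................
260 #####.........#####################.........................
261 ######.........####################.........................
```

Numerically the blade's bottom is at (311,246) to (322,242.5), which puts the real tip 21 mm above the reported TCP. I'll lower 24 mm and verify numerically.

>>> step_arm([
  [[-1, 1, 5], 0, 0],
  [[-1, 1, 10], 0, 0],
  [[-1, 1, 15], 0, 0],
  [[-1, 1, 20], 0, 0],
  [[-1, 1, 24], 0, 0],
])

```text
clock: 6.7
position: [0.4496, -0.2007, 0.0604]
orientation: [-0.125, -3.138, -0.001]
ft_force: [0.4, 0.7, 0.7]
gripper_width: 0.0001
gripper_force: 0.0
```

Run:
```python
from h import *
import cv2
plan(.4814,-.202,.059,-.085)
S=get_calibration("side");s=arm.state()["position"]
im=camera("side")
for u in (312,314,316,318,320): print(u,[int(x) for x in im[240:268,u].mean(axis=1)])
for dz in (0,-.013,-.021): print(dz,proj(S,s+[-.01,-.018,-dz]).round(1),proj(S,s+[.01,-.018,-dz]).round(1))
```

```text
pos [ 0.4496 -0.2007  0.0604] psi -0.08 ft [0.4 0.7 0.7] shift [-31.8   1.3   1.4] turn 0.005 t 6.7 j [-0.67  0.11  1.95 -0.    1.08 -2.16]
312 [69, 67, 71, 70, 68, 68, 68, 69, 68, 68, 65, 67, 67, 67, 69, 63, 81, 104, 111, 109, 113, 119, 122, 123, 122, 119, 120, 119]
314 [77, 74, 74, 73, 74, 76, 73, 76, 74, 74, 73, 73, 73, 73, 71, 77, 98, 110, 111, 113, 119, 120, 124, 122, 122, 122, 118, 118]
316 [65, 66, 69, 70, 72, 74, 73, 74, 74, 74, 76, 75, 74, 73, 70, 90, 110, 110, 113, 115, 120, 122, 124, 124, 123, 122, 121, 118]
318 [81, 78, 80, 80, 75, 73, 75, 74, 73, 73, 75, 75, 74, 69, 80, 100, 110, 112, 113, 117, 124, 125, 124, 124, 123, 122, 120, 119]
320 [76, 76, 78, 76, 76, 76, 76, 73, 75, 75, 76, 76, 78, 78, 91, 108, 108, 113, 115, 119, 123, 126, 123, 123, 121, 121, 120, 117]
0 [313.3 263.6] [322.4 260.3]
-0.013 [313.3 258.3] [322.5 255.1]
-0.021 [313.3 255.1] [322.5 251.9]
```

>>> step_arm([
  [[-6, 0, 0], 0, 0],
  [[-12, 0, 0], 0, 0],
  [[-17, 0, 0], 0, 0],
  [[-20, 0, 0], 0, 0],
  [[-22, 0, 0], 0, 0],
])

```text
clock: 7.17
position: [0.4727, -0.2029, 0.0615]
orientation: [0.125, 3.138, -0.001]
ft_force: [0.2, 0.1, -0.4]
gripper_width: 0.0009
gripper_force: 0.0
```

>>> step_arm([
  [[-1, 0, 0], 0, 0],
  [[-2, 0, 0], 0, 0],
  [[-3, 0, 0], 0, 0],
  [[-4, 0, 0], 0, 0],
  [[-5, 0, 0], 0, 0],
])

```text
clock: 7.58
position: [0.4768, -0.2031, 0.0612]
orientation: [-0.125, -3.139, -0.0]
ft_force: [-0.6, 0.2, -0.7]
gripper_width: 0.0005
gripper_force: 0.0
```

>>> step_arm([
  [[-1, 0, 0], 0, 0],
  [[-2, 0, 0], 0, 0],
  [[-3, 0, 0], 0, 0],
  [[-4, 0, 0], 0, 0],
  [[-5, 0, 0], 0, 0],
])

```text
clock: 8.0
position: [0.4819, -0.2035, 0.0612]
orientation: [0.125, 3.139, -0.0]
ft_force: [-0.1, 0.1, 0.3]
gripper_width: 0.0003
gripper_force: 0.0
```

>>> step_arm([
  [[-1, 0, 0], 0, 0],
  [[-2, 0, 0], 0, 0],
  [[-3, 0, 0], 0, 0],
  [[-4, 0, 0], 0, 0],
  [[-5, 0, 0], 0, 0],
])

```text
clock: 8.42
position: [0.4866, -0.2039, 0.0612]
orientation: [-0.125, -3.139, 0.0]
ft_force: [-1.8, -0.2, 1.0]
gripper_width: 0.0006
gripper_force: 0.7
```

Contact is felt at -1.8 N, as expected for the lug. Now I'll swing it along the arc, turning the tool with the carrier.

>>> step_arm([
  [[-1, 0, 0], -0.005, 0],
  [[-2.5, 0, 0], -0.013, 0],
  [[-4.5, -0.1, 0], -0.023, 0],
  [[-7, -0.2, 0], -0.037, 0],
  [[-10, -0.2, 0], -0.052, 0],
])

```text
clock: 8.83
position: [0.4969, -0.205, 0.0612]
orientation: [-0.041, -3.141, 0.0]
ft_force: [-2.5, -0.5, 1.5]
gripper_width: 0.0004
gripper_force: 0.8
```

>>> step_arm([
  [[-3, -0.1, 0], -0.016, 0],
  [[-6, -0.2, 0], -0.032, 0],
  [[-9, -0.2, 0], -0.047, 0],
  [[-12, -0.2, 0], -0.063, 0],
  [[-15, -0.2, 0], -0.078, 0],
])

```text
clock: 9.25
position: [0.512, -0.2055, 0.0612]
orientation: [0.081, -3.14, -0.0]
ft_force: [-1.8, -0.5, -0.1]
gripper_width: 0.0002
gripper_force: 0.9
```

```bash
cat > st.py <<'E'
from h import *
import cv2,sys
plan(.5662,-.1966,.061,.36)
s=arm.state();M=R.from_rotvec(s["orientation"]).as_matrix()
face=s["position"]-.01*M[:,0]; w=face-[.512,-.0122,0]
th=np.arctan2(w[1],w[0])+1.163
print("r",np.hypot(*w[:2]),"carrier yaw if touching",th,"to go mm",(-.07-th)*191.7,"push",s["ft_force"]@M[:,0])
S=get_calibration("side");im=camera("side");cv2.imwrite("pics/last.png",im)
# side-camera: latch / lug red pixels
hsv=cv2.cvtColor(im,cv2.COLOR_BGR2HSV)
q=proj(S,[0.452+0,-.0692-.0,.066])
E
python3 st.py
```

```text
pos [ 0.512  -0.2055  0.0612] psi 0.052 ft [-1.8 -0.5 -0.1] shift [-54.6   6.1   0.2] turn -0.308 t 9.25 j [-0.6   0.26  1.79 -0.    1.1  -2.22]
r 0.19302962319118266 carrier yaw if touching -0.356014946611668 to go mm 54.82906526545675 push 1.777657173916932
```

>>> step_arm([
  [[-3.8, -0.1, 0], -0.02, 0],
  [[-7.6, -0.2, 0], -0.04, 0],
  [[-11.4, -0.2, 0], -0.06, 0],
  [[-15.2, -0.2, 0], -0.08, 0],
  [[-19, 0, 0], -0.1, 0],
])

```text
clock: 9.72
position: [0.5311, -0.2045, 0.0611]
orientation: [-0.239, 3.132, 0.0]
ft_force: [-2.5, -0.2, 0.5]
gripper_width: 0.0001
gripper_force: 0.6
```

>>> step_arm([
  [[-3.8, -0.1, 0], -0.02, 0],
  [[-7.6, -0.2, 0], -0.04, 0],
  [[-11.4, -0.2, 0], -0.06, 0],
  [[-14.4, -0.2, 0], -0.077, 0],
  [[-17, -0.1, 0], -0.092, 0],
])

```text
clock: 10.13
position: [0.5479, -0.2021, 0.0612]
orientation: [-0.382, 3.118, -0.0]
ft_force: [-1.2, -1.2, -0.9]
gripper_width: 0.0003
gripper_force: 0.5
```

```bash
python3 st.py
```

```text
pos [ 0.5479 -0.2021  0.0612] psi 0.244 ft [-1.2 -1.2 -0.9] shift [-19.1   0.9   0.2] turn -0.116 t 10.1333 j [-0.56  0.33  1.69 -0.    1.12 -2.37]
r 0.192948387305786 carrier yaw if touching -0.16927419740041016 to go mm 19.030863641658627 push 1.4805324328821583
```

>>> step_arm([
  [[-2, 0, 0], -0.011, 0],
  [[-4, 0, 0], -0.022, 0],
  [[-6, -0.1, 0], -0.033, 0],
  [[-8, -0.1, 0], -0.044, 0],
  [[-9, -0.1, 0], -0.05, 0],
])

```text
clock: 10.6
position: [0.5565, -0.2, 0.0612]
orientation: [-0.459, 3.108, -0.0]
ft_force: [-0.3, -0.6, 0.7]
gripper_width: 0.0004
gripper_force: 0.8
```

>>> step_arm([
  [[-1, 0, 0], -0.006, 0],
  [[-2, 0, 0], -0.012, 0],
  [[-3, 0, 0], -0.018, 0],
  [[-4, 0, 0], -0.024, 0],
  [[-5, 0, 0], -0.03, 0],
])

```text
clock: 11.02
position: [0.5601, -0.1991, 0.0613]
orientation: [0.505, -3.098, 0.001]
ft_force: [-6.2, -3.1, 3.8]
gripper_width: 0.0003
gripper_force: 3.6
```

```bash
python3 st.py
```

```text
pos [ 0.5601 -0.1991  0.0613] psi 0.323 ft [-6.2 -3.1  3.8] shift [-6.6  0.5  0.2] turn -0.037 t 11.0167 j [-0.54  0.36  1.66 -0.    1.13 -2.44]
r 0.1925595472065793 carrier yaw if touching -0.10392889193587429 to go mm 6.5041685841070995 push 6.870504653751032
```

```bash
cat > red.py <<'E'
from h import *
import cv2
p=np.array([.485,-.144,.066])
for n in ("top","side","wrist"):
    c=get_calibration(n);im=camera(n).astype(int)
    if n=="wrist":
        q=R.from_rotvec(c["orientation"]).inv().apply(p-c["xyz"]);t=np.arctan2(np.hypot(q[0],q[1]),q[2]);u,v=np.array([c["cx"],c["cy"]])+f(c)*t*q[:2]/np.hypot(q[0],q[1])
    else: u,v=proj(c,p)
    u,v=int(u),int(v);k=12;w=im[max(v-k,0):v+k,max(u-k,0):u+k]
    m=(w[...,2]>w[...,1]*1.6)&(w[...,2]>w[...,0]*1.6)&(w[...,2]>60)
    ys,xs=np.nonzero(m);print(n,(u,v),"red",m.sum(),(xs.mean()-k,ys.mean()-k) if m.any() else "","mean",w.mean((0,1)).round())
E
python3 red.py
```

```text
top (353, 215) red 0  mean [154. 166. 172.]
side (315, 233) red 0  mean [106. 110. 107.]
wrist (444, 161) red 0  mean [146. 176. 186.]
```

>>> step_arm([
  [[-0.7, 0, -0.2], -0.004, 0],
  [[-1.4, 0, -0.4], -0.008, 0],
  [[-2.1, 0, -0.6], -0.012, 0],
  [[-2.6, 0, -0.8], -0.015, 0],
  [[-3, 0, -1], -0.017, 0],
])

```text
clock: 11.63
position: [0.5622, -0.1986, 0.0614]
orientation: [0.53, -3.092, 0.001]
ft_force: [-6.1, -5.3, -1.0]
gripper_width: 0.0006
gripper_force: 3.5
```

```bash
python3 st.py; python3 red.py
```

```text
pos [ 0.5622 -0.1986  0.0614] psi 0.34 ft [-6.1 -5.3 -1. ] shift [-4.5  0.6  0.4] turn -0.02 t 11.6333 j [-0.54  0.36  1.65 -0.    1.13 -2.45]
r 0.19254567087847357 carrier yaw if touching -0.09300342027126796 to go mm 4.409755666002066 push 7.4770986715625565
top (353, 215) red 0  mean [156. 168. 174.]
side (315, 233) red 6 (np.float64(1.666666666666666), np.float64(1.833333333333334)) mean [105. 109. 107.]
wrist (446, 160) red 82 (np.float64(-4.963414634146342), np.float64(-3.1463414634146343)) mean [132. 157. 190.]
```

The red pin is now visible in both the wrist view (82 px) and the side view, so it has popped. I'll ease back gently, hold, and check.

>>> step_arm([
  [[0, 0, 0], 0, 0],
  [[0, 0, 0], 0, 0],
  [[0.7, 0, 0], 0, 0],
  [[1.4, 0, 0], 0, 0],
  [[2, 0, 0], 0, 0],
])

```text
clock: 12.25
position: [0.5612, -0.1982, 0.0616]
orientation: [0.53, -3.095, -0.001]
ft_force: [-3.3, -0.9, -1.5]
gripper_width: 0.0002
gripper_force: 1.8
```

>>> step_arm([
  [[1, 0, 0], 0, 0],
  [[2, 0, 0], 0, 0],
  [[4, 0, 0], 0, 0],
  [[8, 0, 0], 0, 0],
  [[12, 0, 0], 0, 0],
])

```text
clock: 12.67
position: [0.5511, -0.2024, 0.0627]
orientation: [-0.53, 3.095, -0.001]
ft_force: [-0.4, 0.6, -0.7]
gripper_width: 0.0006
gripper_force: 0.0
```

```bash
python3 red.py
python3 - <<'E'
from h import *
import cv2
plan(.467,-.021,.12,.35)
w=camera("wrist")[60:260,330:530];s=camera("side")[180:280,260:390]
cv2.imwrite("pics/c6.png",cv2.hconcat([cv2.resize(w,(400,400),interpolation=cv2.INTER_CUBIC),cv2.resize(s,(400,400),interpolation=cv2.INTER_CUBIC)]))
E
```

```text
top (353, 215) red 0  mean [145. 158. 163.]
side (315, 233) red 0  mean [95. 98. 96.]
wrist (443, 180) red 0  mean [136. 162. 170.]
pos [ 0.5506 -0.2025  0.0625] psi 0.339 ft [0.1 0.1 0.7] shift [ 18.6 198.9 -57.6] turn -0.011 t 12.8167 j [-0.56  0.33  1.68  0.    1.12 -2.47]
```

View pics/c6.png

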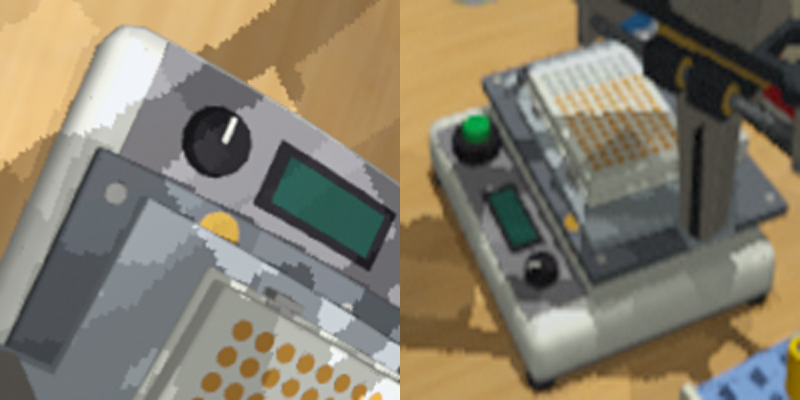

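The picture shows the brass bush half covered at (220,222) with no red, so the pin had only been uncovered and had not popped up. I'll push again, a little further.

>>> step_arm([
  [[-4, 0, 0], 0, 0],
  [[-8, 0, 0.5], 0, 0],
  [[-10, 0, 0.5], 0, 0],
  [[-11, 0, 0.5], 0, 0],
  [[-12, 0, 0.5], 0, 0],
])

```text
clock: 13.33
position: [0.5608, -0.1989, 0.0618]
orientation: [0.531, -3.093, 0.001]
ft_force: [-6.9, -1.9, 4.3]
gripper_width: 0.0005
gripper_force: 4.1
```

>>> step_arm([
  [[-0.6, 0, -0.1], -0.003, 0],
  [[-1.2, 0, -0.2], -0.006, 0],
  [[-1.8, 0, -0.3], -0.008, 0],
  [[-2.4, 0, -0.4], -0.009, 0],
  [[-3, 0, -0.5], -0.01, 0],
])

```text
clock: 13.75
position: [0.5629, -0.1983, 0.0618]
orientation: [0.546, -3.089, 0.001]
ft_force: [-8.2, -5.1, 2.1]
gripper_width: 0.0004
gripper_force: 4.4
```

```bash
python3 st.py; python3 red.py
```

```text
pos [ 0.5629 -0.1983  0.0618] psi 0.35 ft [-8.2 -5.1  2.1] shift [-3.7  0.5  0.8] turn -0.01 t 13.75 j [-0.54  0.36  1.65 -0.    1.13 -2.46]
r 0.19235486348933503 carrier yaw if touching -0.08887148933593703 to go mm 3.6176645056991266 push 9.492363847157728
top (353, 215) red 0  mean [156. 169. 174.]
side (315, 233) red 0  mean [105. 110. 108.]
wrist (446, 160) red 0  mean [141. 181. 194.]
```

>>> step_arm([
  [[-0.5, 0, -0.1], -0.002, 0],
  [[-1, 0, -0.2], -0.004, 0],
  [[-1.4, 0, -0.3], -0.006, 0],
  [[-1.7, 0, -0.4], -0.008, 0],
  [[-2, 0, -0.5], -0.01, 0],
])

```text
clock: 14.37
position: [0.5644, -0.1978, 0.0618]
orientation: [0.561, -3.085, 0.001]
ft_force: [-7.1, -4.8, 0.5]
gripper_width: 0.0006
gripper_force: 4.4
```

```bash
python3 st.py; python3 red.py
```

```text
pos [ 0.5644 -0.1978  0.0618] psi 0.36 ft [-7.1 -4.8  0.5] shift [-2.1  0.6  0.8] turn -0.0 t 14.3667 j [-0.54  0.37  1.64 -0.    1.14 -2.47]
r 0.19233146703339593 carrier yaw if touching -0.08062040428921291 to go mm 2.0359315022421134 push 8.312327844173367
top (353, 215) red 0  mean [158. 170. 175.]
side (315, 233) red 9 (np.float64(1.666666666666666), np.float64(1.8888888888888893)) mean [104. 108. 107.]
wrist (447, 158) red 103 (np.float64(-4.747572815533981), np.float64(-1.5533980582524265)) mean [122. 154. 197.]
```

>>> step_arm([
  [[-0.4, 0, 0], -0.002, 0],
  [[-0.8, 0, 0.1], -0.004, 0],
  [[-0.8, 0, 0.2], -0.004, 0],
  [[-0.8, 0, 0.2], -0.004, 0],
  [[-0.8, 0, 0.2], -0.004, 0],
])

```text
clock: 14.98
position: [0.5655, -0.1975, 0.0618]
orientation: [0.567, -3.085, 0.001]
ft_force: [-6.9, -4.3, 0.7]
gripper_width: 0.0005
gripper_force: 4.1
```

```bash
python3 st.py; python3 red.py
```

```text
pos [ 0.5655 -0.1975  0.0618] psi 0.364 ft [-6.9 -4.3  0.7] shift [-1.   0.6  0.8] turn 0.004 t 14.9833 j [-0.54  0.37  1.64 -0.    1.14 -2.47]
r 0.19227455937002125 carrier yaw if touching -0.07509243412564937 to go mm 0.9762196218869821 push 8.015132466518615
top (353, 215) red 0  mean [158. 171. 176.]
side (315, 233) red 15 (np.float64(1.4666666666666668), np.float64(0.3333333333333339)) mean [103. 107. 108.]
wrist (448, 157) red 156 (np.float64(-3.134615384615385), np.float64(-0.3974358974358978)) mean [110. 135. 190.]
```

The red region jumped to 156 px in the wrist view and 15 px in the side view, with the side centroid 1.5 px higher, so the pin has popped now. I'll ease off.

>>> step_arm([
  [[0, 0, 0], 0, 0],
  [[0.6, 0, 0], 0, 0],
  [[1.2, 0, 0], 0, 0],
  [[1.8, 0, 0], 0, 0],
  [[2.4, 0, 0], 0, 0],
])

```text
clock: 15.6
position: [0.5651, -0.1971, 0.0622]
orientation: [0.567, -3.09, -0.001]
ft_force: [0.0, -0.4, 0.0]
gripper_width: 0.0006
gripper_force: 0.5
```

>>> step_arm([
  [[0.8, 0, 0], 0, 0],
  [[2, 0, 0], 0, 0],
  [[4, 0, 0], 0, 0],
  [[8, 0, 0], 0, 0],
  [[12, 0, 0], 0, 0],
])

```text
clock: 16.02
position: [0.5539, -0.2015, 0.0626]
orientation: [-0.568, 3.089, -0.0]
ft_force: [0.9, -1.3, -0.3]
gripper_width: 0.0005
gripper_force: 0.0
```

```bash
python3 st.py; python3 red.py
```

```text
pos [ 0.5539 -0.2015  0.0626] psi 0.364 ft [ 0.9 -1.3 -0.3] shift [-13.2   0.2   1.7] turn 0.004 t 16.0167 j [-0.55  0.34  1.67  0.    1.13 -2.49]
r 0.19267142992800382 carrier yaw if touching -0.13855459170145723 to go mm 13.14191522916935 push -0.3807532131283338
top (353, 215) red 0  mean [146. 159. 164.]
side (315, 233) red 14 (np.float64(1.5), np.float64(0.5)) mean [91. 95. 95.]
wrist (445, 177) red 159 (np.float64(-2.849056603773585), np.float64(-0.6477987421383649)) mean [ 99. 122. 172.]
```

The latch holds: the arm is clear and the red is unchanged. Now up and over to the button.

>>> step_arm([
  [[4, 0, -20], 0, 0],
  [[4, 0, -50], 0, 0],
  [[4, 0, -80], 0, 0],
  [[4, 0, -80], 0, 0],
  [[4, 0, -80], 0, 0],
])

```text
clock: 16.63
position: [0.5518, -0.2038, 0.1449]
orientation: [-0.567, 3.086, -0.005]
ft_force: [-0.7, -0.7, -0.1]
gripper_width: 0.0002
gripper_force: 0.0
```

Run:
```python
from h import *
plan(.4666,-.0207,.12,.364)
T=get_calibration("top");S=get_calibration("side")
o=R.from_rotvec([0,0,-.07]).inv().apply(np.array([.4666,-.0207,0])-[.546,-.088,0]);print("button in shaker frame",o)
```

```text
pos [ 0.5518 -0.2038  0.1449] psi 0.363 ft [-0.7 -0.7 -0.1] shift [ 14.7 201.5  24.1] turn -0.001 t 16.6333 j [-0.56  0.24  1.63  0.    1.27 -2.49]
button in shaker frame [-0.0839127   0.06158172  0.        ]
```

>>> step_arm([
  [[3, 40, 0], 0.08, 0],
  [[6, 80, 0], 0.16, 0],
  [[9, 120, 0], 0.24, 0],
  [[12, 160, 0], 0.32, 0],
  [[15, 200, 0], 0.4, 0],
])

```text
clock: 17.05
position: [0.463, -0.0195, 0.1407]
orientation: [-0.065, -3.138, -0.002]
ft_force: [-0.4, -0.7, 0.1]
gripper_width: -0.0001
gripper_force: 0.0
```

>>> step_arm([
  [[0, 0, 0], 0, 0],
  [[0, 0, 20], 0, 0],
  [[0, 0, 40], 0, 0],
  [[0, 0, 60], 0, 0],
  [[0, 0, 60], 0, 0],
])

```text
clock: 17.47
position: [0.4613, -0.0202, 0.0776]
orientation: [-0.057, -3.132, -0.004]
ft_force: [-0.3, 1.4, -0.4]
gripper_width: 0.0004
gripper_force: 0.0
```

```bash
python3 red.py
python3 - <<'E'
from h import *
plan(.4666,-.0207,.0365,-.07)
S=get_calibration("side");s=arm.state()["position"]
im=camera("side").astype(int)
g=(im[...,1]>1.5*im[...,2])&(im[...,1]>1.3*im[...,0])&(im[...,1]>70)
ys,xs=np.nonzero(g[195:235,265:310]);print("green n",len(xs),xs.mean()+265,ys.mean()+195,ys.min()+195,ys.max()+195)
print("tip proj",[proj(S,s+[a,b,.021]).round(1) for a in(-.01,.01) for b in(-.018,.018)],"button",proj(S,[.4666,-.0207,.0575]).round(1))
for u in (280,282,284,286,288,290): print(u,[int(x) for x in im[180:220,u].mean(axis=1)])
E
```

```text
top (353, 215) red 6 (np.float64(0.6666666666666661), np.float64(0.8333333333333339)) mean [131. 134. 136.]
side (315, 233) red 14 (np.float64(1.5714285714285712), np.float64(0.2857142857142865)) mean [111. 114. 115.]
wrist (160, 261) red 102 (np.float64(-0.5588235294117645), np.float64(0.21568627450980316)) mean [112. 128. 159.]
pos [ 0.4652 -0.0215  0.0826] psi -0.037 ft [ 0.2 -0.6  0.5] shift [-1.4  0.8 46.1] turn 0.033 t 17.6167 j [-0.31  0.01  2.01 -0.    1.12 -1.84]
green n 32 284.21875 211.8125 209 214
tip proj [array([282. , 199.4]), array([275.7, 192.2]), array([290.1, 197.2]), array([283.6, 190.1])] button [284.1 211.3]
280 [64, 64, 64, 62, 62, 60, 59, 57, 58, 53, 48, 49, 51, 50, 46, 44, 42, 40, 38, 60, 111, 142, 146, 143, 141, 141, 141, 132, 124, 108, 48, 32, 32, 31, 30, 20, 18, 23, 12, 15]
282 [64, 63, 68, 69, 71, 70, 71, 68, 69, 70, 69, 70, 69, 69, 69, 71, 71, 70, 70, 68, 87, 129, 149, 147, 141, 139, 141, 127, 85, 52, 30, 37, 44, 43, 42, 32, 19, 20, 18, 21]
284 [71, 71, 72, 69, 70, 68, 68, 68, 69, 70, 70, 67, 69, 71, 68, 69, 69, 70, 69, 69, 117, 150, 151, 147, 140, 140, 134, 114, 82, 36, 34, 36, 38, 44, 41, 34, 19, 12, 17, 21]
286 [72, 68, 67, 67, 68, 69, 70, 69, 70, 69, 68, 67, 69, 70, 69, 68, 67, 68, 67, 69, 87, 116, 131, 138, 141, 137, 130, 110, 88, 42, 37, 42, 39, 42, 34, 29, 16, 21, 13, 18]
288 [69, 71, 67, 69, 71, 69, 69, 69, 69, 70, 72, 68, 69, 69, 70, 71, 73, 73, 72, 84, 93, 68, 45, 62, 100, 126, 124, 102, 82, 43, 31, 37, 34, 32, 29, 17, 16, 14, 15, 15]
290 [71, 71, 100, 128, 136, 137, 138, 137, 133, 133, 139, 145, 149, 150, 150, 148, 146, 136, 118, 120, 122, 98, 88, 65, 57, 43, 51, 76, 95, 92, 66, 19, 16, 15, 17, 20, 17, 12, 13, 18]
```

The tip is over the button and matches the projection. I'll descend and then press in small steps.

>>> step_arm([
  [[-1, 1, 10], 0.03, 0],
  [[-1, 1, 20], 0.03, 0],
  [[-1, 1, 30], 0.03, 0],
  [[-1, 1, 37], 0.03, 0],
  [[-1, 1, 40], 0.03, 0],
])

```text
clock: 18.08
position: [0.4668, -0.0205, 0.0453]
orientation: [-0.103, -3.138, -0.0]
ft_force: [-17.0, 4.2, 47.4]
gripper_width: 0.0003
gripper_force: 23.4
```

>>> step_arm([
  [[0, 0, 1.5], 0, 0],
  [[0, 0, 3], 0, 0],
  [[0, 0, 4.5], 0, 0],
  [[0, 0, 6], 0, 0],
  [[0, 0, 7], 0, 0],
])

```text
clock: 18.5
position: [0.4673, -0.0206, 0.0445]
orientation: [-0.101, -3.136, 0.001]
ft_force: [-37.3, 9.4, 88.6]
gripper_width: 0.0003
gripper_force: 44.4
```

>>> step_arm([
  [[0, 0, 1], 0, 0],
  [[0, 0, 2], 0, 0],
  [[0, 0, 3], 0, 0],
  [[0, 0, 3], 0, 0],
  [[0, 0, 3], 0, 0],
])

```text
clock: 18.92
position: [0.4674, -0.0207, 0.0441]
orientation: [-0.1, -3.135, 0.001]
ft_force: [-45.2, 11.8, 105.2]
gripper_width: 0.0005
gripper_force: 52.5
```

The force is higher than intended, so I'll release straight up now.

>>> step_arm([
  [[0, 0, -5], 0, 0],
  [[0, 0, -10], 0, 0],
  [[0, 0, -14], 0, 0],
  [[0, 0, -25], 0, 0],
  [[0, 0, -40], 0, 0],
])

```text
clock: 19.33
position: [0.4651, -0.02, 0.0719]
orientation: [-0.104, -3.137, -0.001]
ft_force: [0.7, -0.1, -0.5]
gripper_width: 0.0001
gripper_force: 0.0
```

```bash
python3 red.py
python3 - <<'E'
from h import *
plan(.4666,-.0207,.0365,-.07)
im=camera("side").astype(int)
g=(im[...,1]>1.5*im[...,2])&(im[...,1]>1.3*im[...,0])&(im[...,1]>70)
ys,xs=np.nonzero(g[195:235,265:310]);print("green n",len(xs),xs.mean()+265,ys.mean()+195,ys.min()+195,ys.max()+195)
import cv2
o=cv2.imread("pics/side0.png").astype(int)
print("change near button",[int(x) for x in np.abs(im-o).sum(2)[209:225,275:295].mean(1)])
E
```

```text
top (353, 215) red 5 (np.float64(0.8000000000000007), np.float64(0.5999999999999996)) mean [132. 134. 137.]
side (315, 233) red 14 (np.float64(1.5714285714285712), np.float64(0.2857142857142865)) mean [111. 114. 114.]
wrist (156, 264) red 111 (np.float64(0.5495495495495497), np.float64(-0.19819819819819884)) mean [113. 129. 160.]
pos [ 0.4672 -0.0206  0.0733] psi -0.067 ft [-0.1 -0.4 -0.5] shift [ 0.6 -0.1 36.8] turn 0.003 t 19.4833 j [-0.3   0.03  2.01  0.    1.1  -1.81]
green n 32 284.03125 211.84375 209 214
change near button [138, 136, 109, 88, 65, 52, 58, 64, 59, 63, 81, 114, 171, 172, 138, 96]
```

The latch is intact and the button is up. To confirm the button really travelled, I'll repeat the press slowly and watch the force profile.

>>> step_arm([
  [[0, 0, 8], 0, 0],
  [[0, 0, 16], 0, 0],
  [[0, 0, 20], 0, 0],
  [[0, 0, 20], 0, 0],
  [[0, 0, 20], 0, 0],
])

```text
clock: 19.95
position: [0.4655, -0.0201, 0.0515]
orientation: [-0.105, -3.138, -0.001]
ft_force: [-0.1, -0.3, 0.4]
gripper_width: 0.0005
gripper_force: 0.0
```

>>> step_arm([
  [[0, 0, 1], 0, 0],
  [[0, 0, 2], 0, 0],
  [[0, 0, 2], 0, 0],
])

```text
clock: 20.2
position: [0.4662, -0.0203, 0.0505]
orientation: [0.105, 3.14, -0.0]
ft_force: [0.2, -0.6, 0.4]
gripper_width: 0.0004
gripper_force: 0.0
```

>>> step_arm([
  [[0, 0, 1], 0, 0],
  [[0, 0, 1.5], 0, 0],
  [[0, 0, 1.5], 0, 0],
])

```text
clock: 20.45
position: [0.4664, -0.0204, 0.0492]
orientation: [0.105, 3.139, -0.0]
ft_force: [0.1, 0.1, 2.1]
gripper_width: 0.0006
gripper_force: 0.8
```

>>> step_arm([
  [[0, 0, 0.7], 0, 0],
  [[0, 0, 1.4], 0, 0],
  [[0, 0, 1.4], 0, 0],
])

```text
clock: 20.7
position: [0.4665, -0.0204, 0.0478]
orientation: [0.105, 3.139, -0.0]
ft_force: [-0.3, -0.3, 3.4]
gripper_width: 0.0005
gripper_force: 1.3
```

>>> step_arm([
  [[0, 0, 0.7], 0, 0],
  [[0, 0, 1.4], 0, 0],
  [[0, 0, 1.4], 0, 0],
])

```text
clock: 20.95
position: [0.4664, -0.0204, 0.0463]
orientation: [0.105, 3.139, -0.0]
ft_force: [0.3, -0.2, 3.4]
gripper_width: 0.0002
gripper_force: 1.8
```

>>> step_arm([
  [[0, 0, 0.7], 0, 0],
  [[0, 0, 1.4], 0, 0],
  [[0, 0, 1.4], 0, 0],
])

```text
clock: 21.2
position: [0.4665, -0.0204, 0.046]
orientation: [-0.105, -3.14, 0.0]
ft_force: [-4.7, 1.0, 13.6]
gripper_width: 0.0003
gripper_force: 6.4
```

The profile is right: a 2–4 N spring over about 4 mm, then the hard stop, so the button goes fully down. I'll let go and retreat.

>>> step_arm([
  [[0, 0, -4], 0, 0],
  [[0, 0, -10], 0, 0],
  [[0, 0, -30], 0, 0],
  [[0, 0, -60], 0, 0],
  [[0, 0, -100], 0, 0],
])

```text
clock: 21.62
position: [0.4634, -0.0195, 0.143]
orientation: [-0.105, -3.133, -0.003]
ft_force: [0.7, -0.2, 0.2]
gripper_width: 0.0002
gripper_force: 0.0
```

>>> step_arm([
  [[0, 0, -20], 0, 0],
  [[0, 0, -40], 0, 0],
  [[0, 0, -40], 0, 0],
  [[0, 0, -40], 0, 0],
  [[0, 0, -40], 0, 0],
])

```text
clock: 22.03
position: [0.4653, -0.02, 0.1832]
orientation: [-0.105, -3.137, -0.001]
ft_force: [-0.8, 0.5, -0.3]
gripper_width: 0.0005
gripper_force: 0.0
```

```bash
python3 red.py; python3 -c "
from cell import arm,order
s=arm.state();print(s['position'],s['ft_force'],s['clock']);print(order.hand_in())"
```

```text
top (353, 215) red 4 (np.float64(0.5), np.float64(0.5)) mean [114. 115. 117.]
side (315, 233) red 14 (np.float64(1.5714285714285712), np.float64(0.2857142857142865)) mean [112. 115. 115.]
wrist (202, 221) red 57 (np.float64(-0.2631578947368425), np.float64(0.49122807017543835)) mean [131. 139. 154.]
[ 0.46508211 -0.01999751  0.18292952] [-0.27086414  0.35692418  0.13603495] 22.1833
the job is handed in; nothing more can be done
None
```

The carrier is latched square, the start button was pressed and released, and the job is handed in at 22 s; no verdict came back, and the first button press overshot to about 105 N at the wrist (limit 120 N) before a gentle second press confirmed full travel.

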